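# Start the dust extractor and hold its sprung shutter half open

### The job

Start the dust extractor from its cordless start box: twist the spring-return knob clockwise to its stop, then let go so that it springs back by itself. Next slide the extractor's sprung shutter open by its upright handle to the half-way mark, without running it on towards fully open, and finish while still holding it there against its spring. Leave the small bottle and the two carvings standing behind the work where they are.

Things in the scene. Friction and masses are not known exactly. Their poses are not given: they have to be found in the camera images.
- extractor: bench-top dust extractor, fixed: box 144 x 234 x 50 mm (x, y, z) with grey painted deck, grey drum (86 mm across, 82 high) behind it at x = 96, y = -40 mm. Origin: centre of the box's underside, on the bench; y is the shutter's opening direction, x to the drum, z up. Mouth in the deck: y = -83 to -23 mm. Rails at x = +-46 mm rise to 60 mm, spring barrel at y = 70 to 110 mm to 66 mm
- shutter (a joint): travel of the sprung shutter plate (m) along extractor +y: 0 = closed, 0.060 = fully open. Half way is 0.030: its pointer is then at the long, thick middle one of three dark marks on the deck (-x side), its trailing edge at mid-mouth. The spring shuts it when let go: 4 N to start it, about 9 N at half way, 14 N fully open
- shutter_handle (a point): grip point on the shutter's upright black handle, a paddle 12 mm thick (extractor y, the slide), 40 mm wide (extractor x), free from 59 mm to its top 101 mm above the bench; the point is on its centre line, 88 mm up. Closed, it lies at x = 0, y = -10 mm of the extractor; it moves with the shutter. Axes as the extractor's
- start_box: the cordless start box, fixed to the bench: grey box 96 x 96 x 50 mm with an aluminium top plate and a black knob in its middle. Origin: centre of its underside, on the bench; z up; x along the knob's wing at rest, towards the knob's nose
- start_knob (a joint): turn of the spring-return knob (rad): 0 = at rest, 1.0 = at its stop; grows as it turns clockwise seen from above. A spring turns it back when let go: 0.03 N m at rest, 0.10 N m at the stop
- knob_grip (a point): grip point of the knob, on its upright axis 81 mm above the bench. The knob's grip is a black wing 46 mm long (along start_box x at rest), 12 mm thick, from 58 to 93 mm above the bench, on a round skirt 50 mm across. The axes of this point turn with the knob: x along the wing
- bottle_mid (a point): small white nozzle bottle, 21 mm across, 52 mm high, standing loose behind the start box (must stay); this point is half-way up it
- blank_mid (a point): carving blank, a brown lump 39 x 49 x 27 mm lying loose behind the work (must stay); this point is half-way up it
- toggle_mid (a point): toggle carving, a brown rounded piece with a hole, 29 x 30 x 22 mm, lying loose behind the work (must stay); this point is half-way up it

How it is judged:
By the outcome, as a careful person would: the job done as asked, in the order asked, and still so for the second after the job is handed in, while the arm keeps its last pose, push and grip.
It also fails if it takes over 58 s, if anything falls off the work surface, if the arm or the gripper's body presses on something with over 40 N, if the wrist force passes 120 N, or if a joint passes its speed limit or range.

### The arm

A 6-joint arm with a two-finger parallel gripper is mounted at the origin on a cart in front of the work surface, level with it; the furniture and walls round the work are solid. World frame = base frame: x ahead of the robot, y to its left, z up, the work surface at z = 0. Lengths are in m, angles in rad, forces in N, time in s.
With the tool pointing down it reaches from about 0.4 to 0.925 m from the base axis. Payload 3.4 kg.
Tool frame: the origin (TCP) lies at the very end of the fingers, on their centre line; the grasp point (between the pads) lies 19 mm behind it; x points along the fingers, z is the direction in which the jaws open and shut, and the axes are right-handed (so a half turn about x gives the same grasp; the last joint's range is limited). The gripper opens to 85 mm and grips with 20 to 120 N. Pads are 22 mm wide; open, the fingers measure 114 mm over their backs; the gripper's body (76 mm by 85 mm) begins 54 mm behind the grasp point. The pads swing forward as they close: fully open they stand 13 mm farther back than shut.
Start: joints at [1.097, 0.307, 1.506, -0, 1.328, -0.073], TCP at [0.224, 0.53, 0.231] pointing down, gripper open.
Joint ranges: [-3.12, 3.12], [-1.05, 2.28], [0.14, 2.33], [-1.42, 4.57], [0.1, 2.73], [-2.68, 2.68]. Speed limits (rad/s): [2.57, 2.57, 3.14, 3.14, 3.14, 3.14].

### API

Orientations are given as a unit quaternion [x, y, z, w].
In Python, from plant import env gives the robot as it stands.
- The arm moves only by the tool arm_command, never from a script. Its argument "commands" is a list of rows, each an object of numbers: "fingers": the closure, from 0 (fully open) to 1 (shut); "x", "y", "z": the shift along the tool's x, y, z in mm; "spin": the turn about the tool's x in degrees. A call has exactly 5 rows; each row shifts and turns the commanded pose from where the row before left it, along the tool's axes as they then stand; what a row does not reach is not made up. A row lasts 1/10 s, in which the tool goes at most 50 mm and 8.59 degrees, less where a joint would pass 70% of its speed; a pose out of reach is approached as far as the arm can. A call is refused whole if a number of a shift passes 50 or a number of a turn 8.59, either way. A call with a gripper value outside its range is refused whole. The fingers move at their own pace and stop on an object; "newtons" is the grip in N (left out, the last holds). Time passes only in rows, so rows that do not move let the fingers close, or fill a call up. It gives the time, the measured TCP pose, the force and the opening at its end, in the units of the state.
- env.observe(): the state, without advancing time (a new reading comes with each control period).
- env.grab_frame(name): name is "side" or "top" or "wrist"; returns a dict with "img" (420x560x3 uint8, red, green, blue), "depth" (420x560 float32, m along the optical axis (not along the pixel's ray), 0 where there is no reading), "fx", "fy", "cx", "cy" (pixels), "dist_coeffs" ([k1, k2, p1, p2, k3] as OpenCV has them; the pictures are not rectified), "rvec" (rotation vector, rad) and "tvec" (3), from world to camera coordinates, as OpenCV has them; the wrist camera has in their place "hand_eye" (4x4, takes a point from camera to tool coordinates, whose origin is the TCP and whose axes are the tool frame's). Camera axes: x right, y down, z forward; pixel columns grow to the right and rows downward; lengths in m; the calibration is good to about 2 mm. A picture is of the moment at which its call begins: read the wrist's pose just before it.
- env.hand_in(): hands the job in, once; it reports no verdict.
The state is a dict: "t": time; "joints": joint angles; "dq": joint speeds; "tau": joint torques, N m; "tcp_pos": TCP position; "tcp_rot": TCP orientation; "contact_force": force on the tool from outside, world axes, zero at the start; "torque": the same for the moment, N m; "opening": finger opening in m.
Only numpy, scipy, OpenCV 4.12 (cv2) and the standard library are available. Lean on these libraries where they do the work, as an engineer would, in place of code of your own. Each camera call takes 0.05 s, during which the arm holds its last target.

## Working session

There is one attempt and no reset: what is moved stays moved. The work goes in short steps, Python scripts to look and compute and a tool call to move; the robot and the scene stay as the last step left them, time stands still between calls to the robot, and variables do not carry over. Pictures are saved under pics/ and viewed, and the job is handed in when it is done.

Besides the shell and the picture viewer there is one more tool, called after "Request:" by a JSON object that holds its "name" and its "arguments". arm_command: Moves the arm, as the interface text tells. Its arguments: {"type":"object","properties":{"commands":{"type":"array"},"newtons":{"type":"number"}},"required":["commands"]}

```bash
ls; mkdir -p pics; cat > h.py <<'E'
import numpy as np, cv2, pickle
from plant import env
def grab(n,tag):
    s=env.observe(); f=env.grab_frame(n); pickle.dump((s,f),open(f'pics/{tag}.pkl','wb'))
    cv2.imwrite(f'pics/{tag}.png',f['img'][:,:,::-1]); return s,f
def pose(s,f):
    from scipy.spatial.transform import Rotation as R
    if 'hand_eye' in f:
        T=np.eye(4);T[:3,:3]=R.from_quat(s['tcp_rot']).as_matrix();T[:3,3]=s['tcp_pos'];return T@np.array(f['hand_eye'])
    T=np.eye(4);T[:3,:3]=cv2.Rodrigues(np.array(f['rvec'],float))[0];T[:3,3]=np.array(f['tvec']).ravel();return np.linalg.inv(T)
def K(f): return np.array([[f['fx'],0,f['cx']],[0,f['fy'],f['cy']],[0,0,1.]])
def norm(f,uv): return cv2.undistortPoints(np.array(uv,float).reshape(-1,1,2),K(f),np.array(f['dist_coeffs'],float)).reshape(-1,2)
def onplane(s,f,uv,z):
    T=pose(s,f);n=norm(f,uv);d=np.c_[n,np.ones(len(n))]@T[:3,:3].T;o=T[:3,3]
    return o+d*((z-o[2])/d[:,2])[:,None]
def bydepth(s,f,uv):
    T=pose(s,f);n=norm(f,uv);z=np.array([f['depth'][int(round(v)),int(round(u))] for u,v in np.array(uv).reshape(-1,2)])
    return np.c_[n*z[:,None],z]@T[:3,:3].T+T[:3,3]
def cloud(s,f):
    H,W=f['depth'].shape;u,v=np.meshgrid(np.arange(W),np.arange(H));uv=np.c_[u.ravel(),v.ravel()]
    T=pose(s,f);n=norm(f,uv);z=f['depth'].ravel();return (np.c_[n*z[:,None],z]@T[:3,:3].T+T[:3,3]).reshape(H,W,3)
E
python3 - <<'E'
from h import *
for n in('side','top','wrist'): s,f=grab(n,n+'0')
print(env.observe())
E
```

```text
pics
{'t': 0.15, 'joints': array([ 1.09750464e+00,  3.07428090e-01,  1.50737228e+00, -1.18562426e-05,
        1.32839865e+00, -7.35182403e-02]), 'dq': array([ 0.00200771, -0.00284012, -0.00410087,  0.0009914 , -0.00166637,
        0.0008244 ]), 'tau': array([ 5.24111272e-05, -4.57979965e+01, -2.52219951e+01, -6.58629256e-05,
        8.47808638e-03,  1.93051591e-05]), 'tcp_pos': array([0.22358942, 0.52917228, 0.23057762]), 'tcp_rot': array([-0.39104789,  0.58981606,  0.39048431,  0.58882983]), 'contact_force': array([ 0.12234527, -1.41822897, -0.5299345 ]), 'torque': array([ 0.0250071 ,  0.03386217, -0.02683487]), 'opening': 0.08548965138947294}
```

View pics/top0.png

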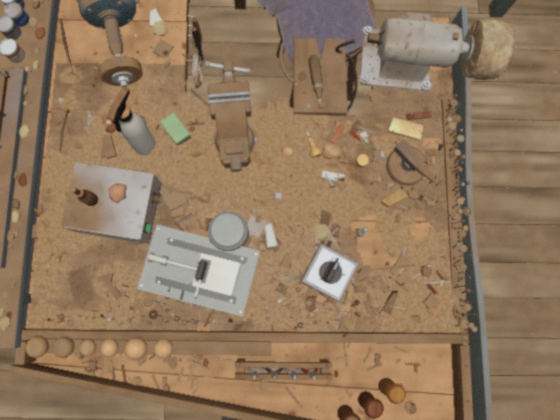

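View pics/side0.png

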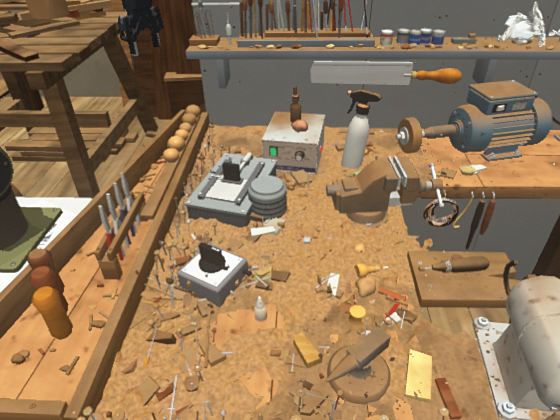

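View pics/wrist0.png

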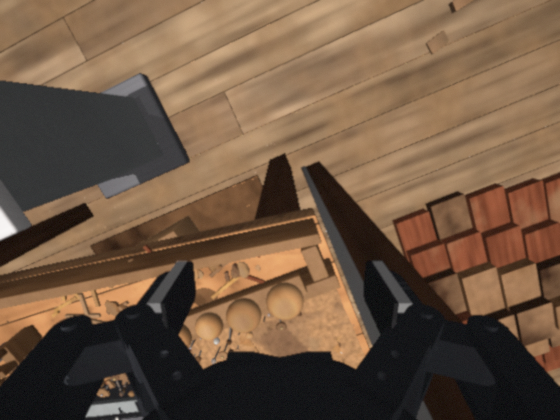

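The top view shows the extractor around (200,270), with its handle at (202,270), and the start box at (331,271). The drum is at (228,231). The side view shows the same objects, plus the bottle at (260,308).

```bash
python3 - <<'E'
from h import *
s,f=pickle.load(open('pics/top0.pkl','rb'))
print(pose(s,f)[:3,3], f['fx'])
print(bydepth(s,f,[(202,263),(228,231),(331,271),(280,200),(306,287),(140,278),(10,10+100),(400,300)]).round(3))
im=f['img'][:,:,::-1]
a=cv2.resize(im[220:320,130:265],None,fx=5.9,fy=5.9,interpolation=cv2.INTER_CUBIC);cv2.imwrite('pics/t_ext.png',a)
a=cv2.resize(im[200:310,280:420],None,fx=5.4,fy=5.4,interpolation=cv2.INTER_CUBIC);cv2.imwrite('pics/t_box.png',a)
s,f=pickle.load(open('pics/side0.pkl','rb'));im=f['img'][:,:,::-1]
print(pose(s,f)[:3,3], f['fx'])
a=cv2.resize(im[140:330,160:420],None,fx=3,fy=3,interpolation=cv2.INTER_CUBIC);cv2.imwrite('pics/s_z.png',a)
E
```

```text
[0.45426727 0.01793802 1.07974805] 473.90812602856306
[[ 0.515  0.155  0.099]
 [ 0.584  0.105  0.083]
 [ 0.503 -0.112  0.091]
 [ 0.667 -0.006  0.011]
 [ 0.47  -0.066  0.013]
 [ 0.484  0.294  0.048]
 [ 0.764  0.474  0.293]
 [ 0.444 -0.275  0.018]]
[ 0.66425546 -0.67833542  0.60078566] 427.6744374071428
```

View pics/t_ext.png

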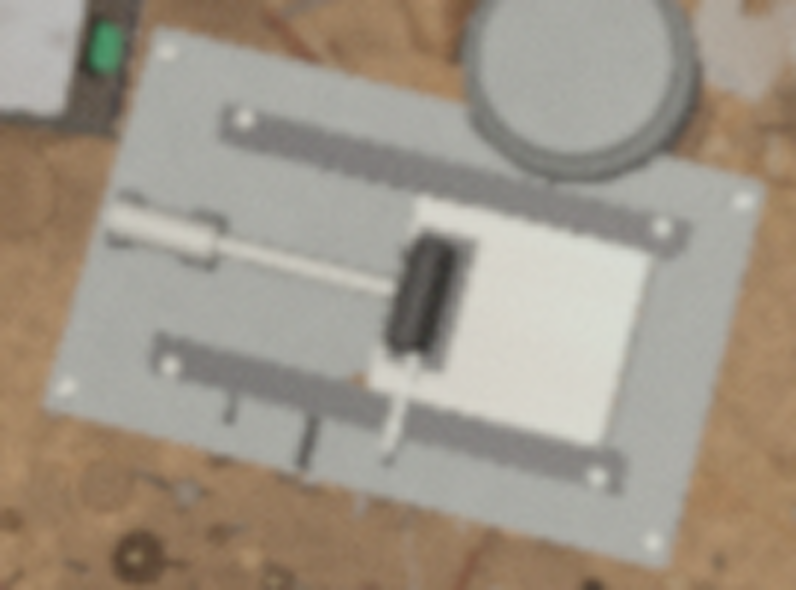

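View pics/t_box.png

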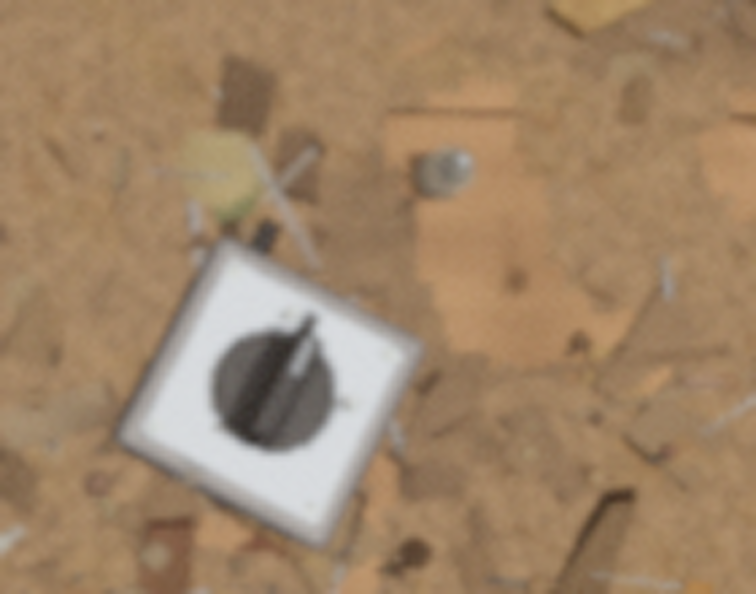

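View pics/s_z.png

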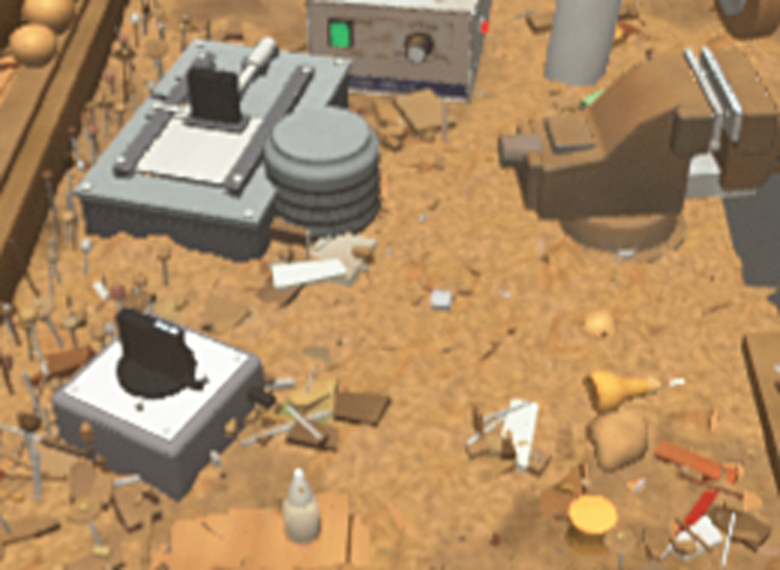

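```bash
python3 - <<'E'
from h import *
s,f=pickle.load(open('pics/top0.pkl','rb'))
z=lambda p,o,k:[(o[0]+(u+.5)/k-.5,o[1]+(v+.5)/k-.5) for u,v in p]
c=onplane(s,f,z([(155,28),(763,183),(668,565),(47,408)],(130,220),5.9),.05)
print('deck',c.round(4),c.mean(0).round(4))
print([np.linalg.norm(c[i]-c[i-1]).round(4) for i in range(4)])
y=(c[0]+c[3]-c[1]-c[2])/2; x=(c[0]+c[1]-c[2]-c[3])/2
print('ydir',np.degrees(np.arctan2(y[1],y[0])),'xdir',np.degrees(np.arctan2(x[1],x[0])))
ex=c.mean(0);a=np.arctan2(y[1],y[0])-np.pi/2
print('yaw from both',np.degrees(a))
# box
im=f['img'];hsv=cv2.cvtColor(im,cv2.COLOR_RGB2HSV)
m=((hsv[...,2]>170)&(hsv[...,1]<40)).astype(np.uint8);m[:, :295]=0;m[:,365:]=0;m[:240]=0;m[305:]=0
cs,_=cv2.findContours(m,cv2.RETR_EXTERNAL,cv2.CHAIN_APPROX_NONE);cc=max(cs,key=cv2.contourArea)
b=cv2.boxPoints(cv2.minAreaRect(cc));w=onplane(s,f,b,.05)
print('box',w.round(4),w.mean(0).round(4),[np.linalg.norm(w[i]-w[i-1]).round(4) for i in range(4)],np.degrees(np.arctan2(*(w[1]-w[0])[1::-1])))
for nm in('top0','side0'):
    s,f=pickle.load(open(f'pics/{nm}.pkl','rb'));P=cloud(s,f);dark=f['img'].max(2)<75
    for n,(cx,cy),zl in(('knob',w.mean(0)[:2],(.065,.1)),('handle',(.5,.158),(.07,.11))):
        q=P[(np.hypot(P[...,0]-cx,P[...,1]-cy)<.06)&(P[...,2]>zl[0])&(P[...,2]<zl[1])&dark]
        r=cv2.minAreaRect((q[:,:2]*1000).astype(np.float32)) if len(q) else None
        vv=np.linalg.svd(q[:,:2]-q[:,:2].mean(0))[2][0]
        print(nm,n,len(q),r,q[:,2].max(),q.mean(0).round(4),np.degrees(np.arctan2(vv[1],vv[0])))
E
```

```text
deck [[0.6007 0.2658 0.05  ]
 [0.5467 0.0394 0.05  ]
 [0.4087 0.0709 0.05  ]
 [0.4613 0.2969 0.05  ]] [0.5043 0.1683 0.05  ]
[np.float64(0.1429), np.float64(0.2328), np.float64(0.1415), np.float64(0.2321)]
ydir 76.73706156506431 xdir -12.714203843322075
yaw from both -13.262938434935691
box [[ 0.4831 -0.0573  0.05  ]
 [ 0.5596 -0.0975  0.05  ]
 [ 0.5205 -0.1738  0.05  ]
 [ 0.4449 -0.1327  0.05  ]] [ 0.502  -0.1153  0.05  ] [np.float64(0.0845), np.float64(0.0864), np.float64(0.0857), np.float64(0.086)] -27.723394580811235
top0 knob 56 ((502.1084899902344, -108.43596649169922), (9.064260482788086, 40.250247955322266), 74.23858642578125) 0.09584042871295495 [ 0.4997 -0.1075  0.0859] 157.30545096232686
top0 handle 43 ((500.7607116699219, 153.1304473876953), (2.424412250518799, 33.94041442871094), 75.21056365966797) 0.10192605677412925 [0.501  0.1527 0.0922] 166.03249802267018
side0 knob 288 ((504.2235412597656, -119.04425811767578), (12.42009449005127, 44.294105529785156), 62.52626419067383) 0.09367350169197186 [ 0.5047 -0.1224  0.0814] -26.423464302445147
side0 handle 212 ((503.1510009765625, 154.25399780273438), (12.389049530029297, 38.74342727661133), 76.95834350585938) 0.10116432652056034 [0.5042 0.1521 0.087 ] -11.709209296929114
```

```bash
cat >> h.py <<'E'
from scipy.spatial.transform import Rotation as R
def rel(target,jawdeg=None):
    s=env.observe();M=R.from_quat(s['tcp_rot']).as_matrix()
    d=M.T@(np.array(target)-s['tcp_pos'])*1000
    print('t',round(s['t'],2),'tcp',s['tcp_pos'].round(4),'tool delta mm',d.round(1),'F',s['contact_force'].round(1),'T',s['torque'].round(2),'open',round(s['opening'],4),'q',s['joints'].round(3))
    print('x axis',M[:,0].round(3),'jaw deg',np.degrees(np.arctan2(M[1,2],M[0,2])).round(2))
    if jawdeg is not None:
        j=np.degrees(np.arctan2(M[1,2],M[0,2]))
        # spin +about down = clockwise => jaw angle decreases
        sp=(j-jawdeg+90)%180-90;print('spin needed',sp.round(2),'or',(sp+180) if sp<0 else sp-180)
E
python3 - <<'E'
from h import *
rel([.502,-.1153,.2],62.5)
s,f=pickle.load(open('pics/top0.pkl','rb'))
# knob wing top outline from zoom: nose/tail
z=lambda p,o,k:[(o[0]+(u+.5)/k-.5,o[1]+(v+.5)/k-.5) for u,v in p]
print('skirt c',onplane(s,f,z([(272,390)],(280,200),5.4),.058))
print('handle top',onplane(s,f,z([(435,238),(408,350)],(130,220),5.9),.101))
E
```

```text
t 0.15 tcp [0.2236 0.5292 0.2306] tool delta mm [  31.3 -507.3 -485.2] F [ 0.1 -1.4 -0.5] T [ 0.03  0.03 -0.03] open 0.0855 q [ 1.098  0.307  1.507 -0.     1.328 -0.074]
x axis [-0.001 -0.001 -1.   ] jaw deg 67.09
spin needed 4.59 or -175.40516270337906
skirt c [[ 0.50257155 -0.11398418  0.058     ]]
handle top [[0.52123634 0.15212533 0.101     ]
 [0.48249974 0.15991731 0.101     ]]
```

Request:
{"name": "arm_command", "arguments": {"commands": [{"y":-25,"z":-24,"spin":1},{"y":-34,"z":-33,"spin":1},{"y":-34,"z":-33,"spin":1},{"y":-34,"z":-33,"spin":1},{"y":-34,"z":-33,"spin":0.6}]}}

```text
invalid input at $.commands[0]: expected keys fingers, x, y, z, spin
```

Request:
{"name": "arm_command", "arguments": {"commands": [{"y":-34,"z":-32},{"y":-34,"z":-32},{"y":-34,"z":-32},{"y":-34,"z":-32},{"y":-34,"z":-32}]}}

```text
invalid input at $.commands[0]: expected keys fingers, x, y, z, spin
```

Request:
{"name": "arm_command", "arguments": {"commands": [{"y":-34,"z":-32},{"y":-34,"z":-32},{"y":-30,"z":-30},{"y":-20,"z":-20},{"x":0}]}}

```text
invalid input at $.commands[0]: expected keys fingers, x, y, z, spin
```

```bash
python3 - <<'E'
from h import *
rel([.502,-.1148,.2],62.5); grab('wrist','w1')
E
```

```text
t 0.15 tcp [0.2236 0.5292 0.2306] tool delta mm [  31.3 -507.1 -484.8] F [ 0.1 -1.4 -0.5] T [ 0.03  0.03 -0.03] open 0.0855 q [ 1.098  0.307  1.507 -0.     1.328 -0.074]
x axis [-0.001 -0.001 -1.   ] jaw deg 67.09
spin needed 4.59 or -175.40516270337906
```

View pics/w1.png

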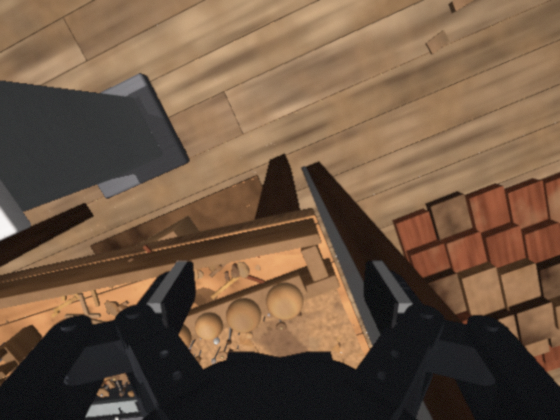

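The picture is unchanged because the moves were refused: every row needs all the keys.

Request:
{"name": "arm_command", "arguments": {"commands": [{"fingers":0,"x":0,"y":-25,"z":-24,"spin":1},{"fingers":0,"x":0,"y":-34,"z":-33,"spin":1},{"fingers":0,"x":0,"y":-34,"z":-33,"spin":1},{"fingers":0,"x":0,"y":-34,"z":-33,"spin":1},{"fingers":0,"x":0,"y":-34,"z":-33,"spin":0.6}], "newtons": 60}}

```text
t: 0.7
tcp_pos: [0.304, 0.3186, 0.2312]
tcp_rot: [-0.367, 0.604, 0.367, 0.605]
contact_force: [0.4, 0.1, -0.9]
opening: 0.0856
```

Request:
{"name": "arm_command", "arguments": {"commands": [{"fingers":0,"x":0,"y":-34,"z":-32,"spin":0},{"fingers":0,"x":0,"y":-34,"z":-32,"spin":0},{"fingers":0,"x":0,"y":-34,"z":-32,"spin":0},{"fingers":0,"x":0,"y":-34,"z":-32,"spin":0},{"fingers":0,"x":0,"y":-34,"z":-32,"spin":0}]}}

```text
t: 1.2
tcp_pos: [0.3808, 0.0981, 0.2315]
tcp_rot: [-0.367, 0.604, 0.367, 0.605]
contact_force: [1.3, 0.3, -0.2]
opening: 0.0857
```

Request:
{"name": "arm_command", "arguments": {"commands": [{"fingers":0,"x":0,"y":-34,"z":-32,"spin":0},{"fingers":0,"x":0,"y":-34,"z":-32,"spin":0},{"fingers":0,"x":0,"y":-30,"z":-30,"spin":0},{"fingers":0,"x":0,"y":-20,"z":-20,"spin":0},{"fingers":0,"x":0,"y":0,"z":0,"spin":0}]}}

```text
t: 1.7
tcp_pos: [0.4342, -0.0591, 0.2314]
tcp_rot: [-0.366, 0.605, 0.365, 0.605]
contact_force: [0.1, 0.1, -0.1]
opening: 0.0854
```

```bash
python3 - <<'E'
from h import *
rel([.502,-.1148,.2],62.5); grab('wrist','w2')
E
```

```text
t 1.7 tcp [ 0.4342 -0.0591  0.2314] tool delta mm [ 31.5 -85.9 -17.6] F [ 0.1  0.1 -0.1] T [0.01 0.01 0.  ] open 0.0854 q [-2.310e-01  1.130e-01  1.771e+00 -1.000e-03  1.257e+00 -1.317e+00]
x axis [ 0.001 -0.002 -1.   ] jaw deg 62.24
spin needed -0.26 or 179.7394467986296
```

View pics/w2.png

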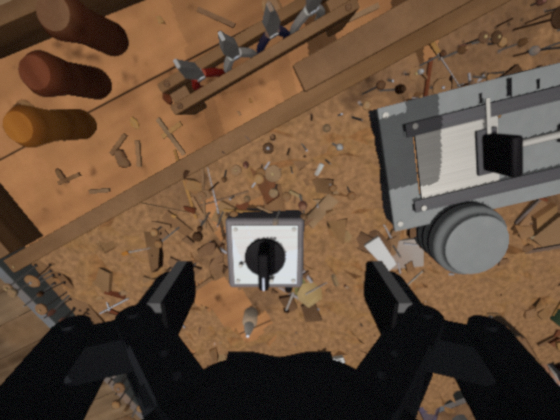

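The wrist view shows the start box plate at about (265,252), with the wing vertical in the image, so the jaw heading is right. The bottle is at (250,322).

```bash
python3 - <<'E'
from h import *
s,f=pickle.load(open('pics/w2.pkl','rb'))
im=f['img'];hsv=cv2.cvtColor(im,cv2.COLOR_RGB2HSV)
m=((hsv[...,2]>180)&(hsv[...,1]<40)).astype(np.uint8);m[:,:215]=0;m[:,315:]=0;m[:205]=0;m[300:]=0
cs,_=cv2.findContours(m,cv2.RETR_EXTERNAL,cv2.CHAIN_APPROX_NONE);cc=max(cs,key=cv2.contourArea)
b=cv2.boxPoints(cv2.minAreaRect(cc));w=onplane(s,f,b,.05)
print(b,w.mean(0).round(4),[np.linalg.norm(w[i]-w[i-1]).round(4) for i in range(4)],np.degrees(np.arctan2(*(w[1]-w[0])[1::-1])))
P=cloud(s,f);q=P[235:295,240:295].reshape(-1,3);q=q[(q[:,2]>.075)&(q[:,2]<.1)]
print(len(q),cv2.minAreaRect((q[:,:2]*1000).astype(np.float32)),q[:,2].max())
print('bottle',bydepth(s,f,[(250,315),(248,330)]))
a=cv2.resize(im[200:300,220:320,::-1],None,fx=6,fy=6,interpolation=cv2.INTER_CUBIC);cv2.imwrite('pics/w2z.png',a)
E
```

```text
[[232. 226.]
 [297. 226.]
 [297. 283.]
 [232. 283.]] [ 0.5022 -0.1166  0.05  ] [np.float64(0.0777), np.float64(0.0774), np.float64(0.0776), np.float64(0.0827)] 62.32351208913786
490 ((502.5209655761719, -116.1752700805664), (12.038130760192871, 46.6103515625), 62.358245849609375) 0.09500550340192426
bottle [[ 0.58824932 -0.18892629  0.02104811]
 [ 0.59270466 -0.19186097  0.04580422]]
```

View pics/w2z.png

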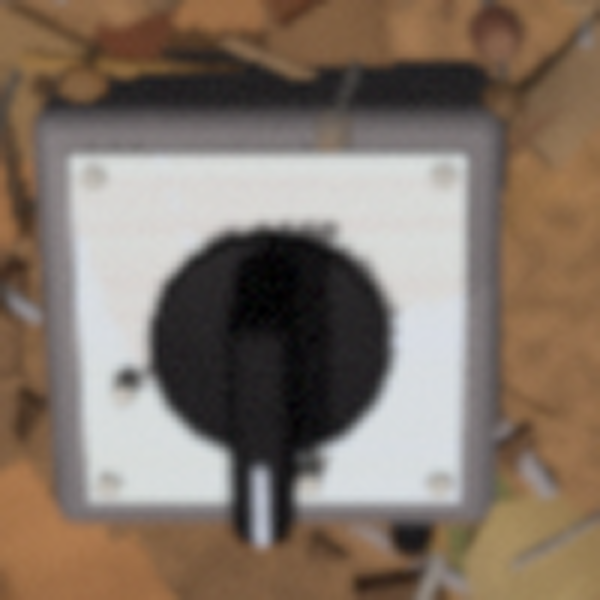

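Request:
{"name": "arm_command", "arguments": {"commands": [{"fingers":0,"x":0,"y":-36,"z":-8,"spin":0},{"fingers":0,"x":15,"y":-36,"z":-8,"spin":0},{"fingers":0,"x":30,"y":-14.4,"z":-2.5,"spin":0},{"fingers":0,"x":30,"y":0,"z":0,"spin":0},{"fingers":0,"x":0,"y":0,"z":0,"spin":0}]}}

```text
t: 2.25
tcp_pos: [0.4972, -0.1099, 0.1525]
tcp_rot: [-0.364, 0.607, 0.37, 0.602]
contact_force: [-0.9, -0.6, 0.0]
opening: 0.0857
```

```bash
python3 - <<'E'
from h import *
rel([.502,-.1158,.065],62.4)
E
```

```text
t 2.25 tcp [ 0.4972 -0.1099  0.1525] tool delta mm [87.5 -7.8 -2.9] F [-0.9 -0.6  0. ] T [ 0.04 -0.04 -0.02] open 0.0857 q [-3.010e-01  2.980e-01  1.745e+00  1.000e-03  1.109e+00 -1.393e+00]
x axis [-0.009  0.003 -1.   ] jaw deg 62.54
spin needed 0.14 or -179.86489489290813
```

Request:
{"name": "arm_command", "arguments": {"commands": [{"fingers":0,"x":0,"y":0,"z":0,"spin":0},{"fingers":0,"x":15,"y":0,"z":0,"spin":0},{"fingers":0,"x":15,"y":0,"z":0,"spin":0},{"fingers":0,"x":0,"y":0,"z":0,"spin":0},{"fingers":0,"x":0,"y":0,"z":0,"spin":0}]}}

```text
t: 2.75
tcp_pos: [0.5013, -0.1117, 0.1279]
tcp_rot: [-0.368, 0.604, 0.366, 0.605]
contact_force: [-0.2, -0.4, -0.4]
opening: 0.0853
```

```bash
python3 - <<'E'
from h import *
rel([.502,-.1158,.065],62.4)
E
```

```text
t 2.75 tcp [ 0.5013 -0.1117  0.1279] tool delta mm [62.9 -2.4 -3.3] F [-0.2 -0.4 -0.4] T [-0.09  0.   -0.02] open 0.0853 q [-0.302  0.327  1.776  0.     1.037 -1.393]
x axis [ 0.002 -0.001 -1.   ] jaw deg 62.54
spin needed 0.14 or -179.8648808859845
```

Now centre over the wing and descend.

Request:
{"name": "arm_command", "arguments": {"commands": [{"fingers":0,"x":0,"y":-2.5,"z":-3,"spin":0},{"fingers":0,"x":20,"y":0,"z":0,"spin":0},{"fingers":0,"x":20,"y":0,"z":0,"spin":0},{"fingers":0,"x":15,"y":0,"z":0,"spin":0},{"fingers":0,"x":6,"y":0,"z":0,"spin":0}]}}

```text
t: 3.25
tcp_pos: [0.5014, -0.1161, 0.065]
tcp_rot: [-0.367, 0.605, 0.367, 0.604]
contact_force: [-1.0, 0.6, 0.8]
opening: 0.0855
```

Request:
{"name": "arm_command", "arguments": {"commands": [{"fingers":0,"x":0,"y":0,"z":0,"spin":0},{"fingers":0,"x":0,"y":0,"z":0,"spin":0},{"fingers":0.3,"x":0,"y":0,"z":0,"spin":0},{"fingers":0.4,"x":0,"y":0,"z":0,"spin":0},{"fingers":0.5,"x":0,"y":0,"z":0,"spin":0}]}}

```text
t: 3.75
tcp_pos: [0.5019, -0.116, 0.0659]
tcp_rot: [-0.367, 0.604, 0.367, 0.605]
contact_force: [-0.1, 0.0, -0.7]
opening: 0.0442
```

```bash
python3 - <<'E'
from h import *
rel([.502,-.1158,.065],62.4)
grab('wrist','w3')
E
```

```text
t 3.75 tcp [ 0.5019 -0.116   0.0659] tool delta mm [0.9 0.  0.2] F [-0.1  0.  -0.7] T [0.   0.02 0.07] open 0.0442 q [-0.309  0.412  1.842 -0.     0.887 -1.4  ]
x axis [ 0.001 -0.    -1.   ] jaw deg 62.5
spin needed 0.1 or -179.89979693676312
```

View pics/w3.png

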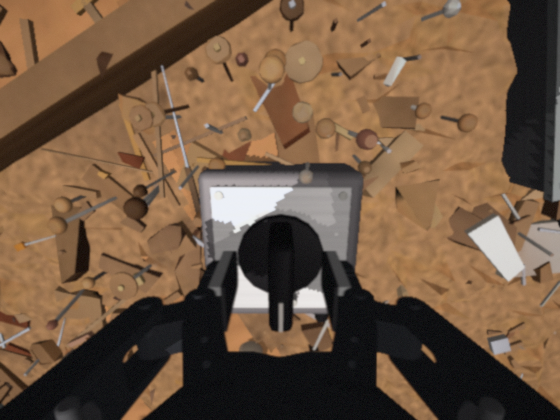

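The fingers straddle the wing symmetrically: fingers at 225 and 337, wing at 281. Closing now.

Request:
{"name": "arm_command", "arguments": {"commands": [{"fingers":0.7,"x":0,"y":0,"z":0,"spin":0},{"fingers":0.85,"x":0,"y":0,"z":0,"spin":0},{"fingers":1,"x":0,"y":0,"z":0,"spin":0},{"fingers":1,"x":0,"y":0,"z":0,"spin":0},{"fingers":1,"x":0,"y":0,"z":0,"spin":0}], "newtons": 50}}

```text
t: 4.3
tcp_pos: [0.5018, -0.1154, 0.0655]
tcp_rot: [-0.367, 0.604, 0.367, 0.605]
contact_force: [1.2, 4.0, 3.4]
opening: 0.0108
```

```bash
python3 - <<'E'
from h import *
rel([.502,-.1158,.065],62.4)
E
```

```text
t 4.3 tcp [ 0.5018 -0.1154  0.0655] tool delta mm [ 0.5 -0.4 -0.3] F [1.2 4.  3.4] T [ 0.65 -0.1  -0.04] open 0.0108 q [-3.090e-01  4.120e-01  1.842e+00  1.000e-03  8.870e-01 -1.400e+00]
x axis [ 0.     0.001 -1.   ] jaw deg 62.48
spin needed 0.08 or -179.92028810028515
```

Request:
{"name": "arm_command", "arguments": {"commands": [{"fingers":1,"x":0,"y":0,"z":0,"spin":4},{"fingers":1,"x":0,"y":0,"z":0,"spin":8},{"fingers":1,"x":0,"y":0,"z":0,"spin":8},{"fingers":1,"x":0,"y":0,"z":0,"spin":8},{"fingers":1,"x":0,"y":0,"z":0,"spin":8}]}}

```text
t: 4.8
tcp_pos: [0.5021, -0.1151, 0.0655]
tcp_rot: [-0.16, 0.688, 0.16, 0.689]
contact_force: [1.5, 6.1, 3.5]
opening: 0.0114
```

```bash
python3 - <<'E'
from h import *
rel([.502,-.1158,.065],62.4)
E
```

```text
t 4.8 tcp [ 0.5021 -0.1151  0.0655] tool delta mm [ 0.5 -0.6 -0.4] F [1.5 6.1 3.5] T [ 0.84 -0.17  0.06] open 0.0114 q [-0.308  0.412  1.842  0.002  0.886 -0.766]
x axis [ 0.001  0.001 -1.   ] jaw deg 26.15
spin needed -36.25 or 143.75203893716335
```

Clockwise confirmed at 36°. Continuing to the stop.

Request:
{"name": "arm_command", "arguments": {"commands": [{"fingers":1,"x":0,"y":0,"z":0,"spin":6},{"fingers":1,"x":0,"y":0,"z":0,"spin":6},{"fingers":1,"x":0,"y":0,"z":0,"spin":6},{"fingers":1,"x":0,"y":0,"z":0,"spin":3},{"fingers":1,"x":0,"y":0,"z":0,"spin":0}]}}

```text
t: 5.3
tcp_pos: [0.5024, -0.115, 0.0655]
tcp_rot: [-0.033, 0.706, 0.034, 0.707]
contact_force: [2.1, 5.9, 2.5]
opening: 0.0115
```

```bash
python3 - <<'E'
from h import *
rel([.502,-.1158,.065],62.4)
E
```

```text
t 5.3 tcp [ 0.5024 -0.115   0.0655] tool delta mm [ 0.5 -0.7 -0.4] F [2.1 5.9 2.5] T [ 0.9  -0.27  0.14] open 0.0115 q [-0.308  0.412  1.842  0.002  0.886 -0.404]
x axis [ 0.001  0.001 -1.   ] jaw deg 5.41
spin needed -56.99 or 123.01334635489819
```

Request:
{"name": "arm_command", "arguments": {"commands": [{"fingers":1,"x":0,"y":0,"z":0,"spin":2},{"fingers":1,"x":0,"y":0,"z":0,"spin":2},{"fingers":1,"x":0,"y":0,"z":0,"spin":0},{"fingers":1,"x":0,"y":0,"z":0,"spin":0},{"fingers":1,"x":0,"y":0,"z":0,"spin":0}]}}

```text
t: 5.8
tcp_pos: [0.5024, -0.115, 0.0656]
tcp_rot: [-0.01, 0.707, 0.01, 0.708]
contact_force: [2.4, 7.0, 2.2]
opening: 0.0113
```

```bash
python3 - <<'E'
from h import *
rel([.502,-.1158,.065],62.4)
s,f=grab('wrist','w4')
P=cloud(s,f);q=P.reshape(-1,3);dark=f['img'].max(2).ravel()<110
for nm in('side',):
    s,f=grab(nm,nm+'4');im=f['img'][:,:,::-1]
    cv2.imwrite('pics/s4z.png',cv2.resize(im[190:330,150:320],None,fx=4,fy=4,interpolation=cv2.INTER_CUBIC))
E
```

```text
t 5.8 tcp [ 0.5024 -0.115   0.0656] tool delta mm [ 0.6 -0.8 -0.4] F [2.4 7.  2.2] T [ 1.05 -0.34  1.  ] open 0.0113 q [-3.080e-01  4.120e-01  1.842e+00  1.000e-03  8.860e-01 -3.370e-01]
x axis [ 0.001  0.001 -1.   ] jaw deg 1.65
spin needed -60.75 or 119.2489214559032
```

View pics/w4.png

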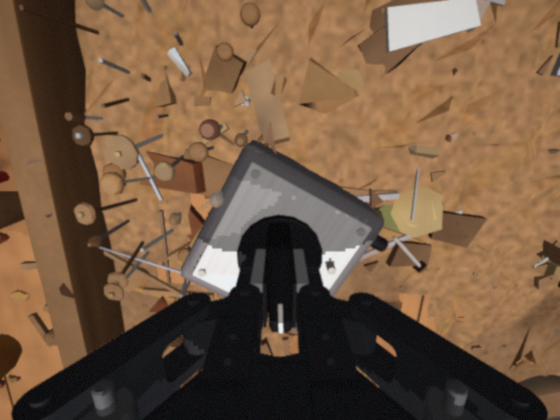

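View pics/s4z.png

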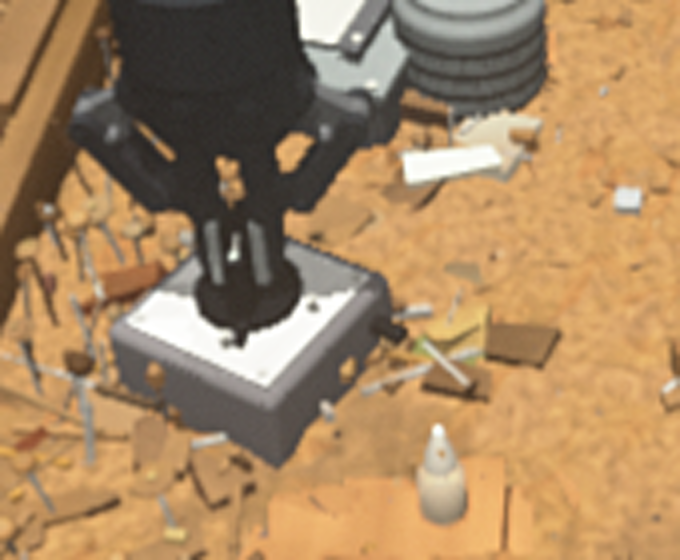

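The torque jumped from 0.14 to 1.0 N m, so the knob is on its stop, and the wing is still aligned with the fingers. Letting go.

Request:
{"name": "arm_command", "arguments": {"commands": [{"fingers":0,"x":0,"y":0,"z":0,"spin":0},{"fingers":0,"x":0,"y":0,"z":0,"spin":0},{"fingers":0,"x":0,"y":0,"z":0,"spin":0},{"fingers":0,"x":0,"y":0,"z":0,"spin":0},{"fingers":0,"x":0,"y":0,"z":0,"spin":0}]}}

```text
t: 6.4
tcp_pos: [0.5013, -0.1163, 0.0652]
tcp_rot: [-0.009, 0.707, 0.009, 0.707]
contact_force: [-0.6, 0.4, -0.3]
opening: 0.0821
```

```bash
python3 - <<'E'
from h import *
rel([.502,-.1158,.2],77)
s,f=grab('wrist','w5')
E
```

```text
t 6.4 tcp [ 0.5013 -0.1163  0.0652] tool delta mm [-134.8    0.4    0.7] F [-0.6  0.4 -0.3] T [ 0.02  0.01 -0.01] open 0.0821 q [-3.100e-01  4.130e-01  1.843e+00 -1.000e-03  8.870e-01 -3.350e-01]
x axis [-0. -0. -1.] jaw deg 1.48
spin needed -75.52 or 104.48073523340472
```

View pics/w5.png

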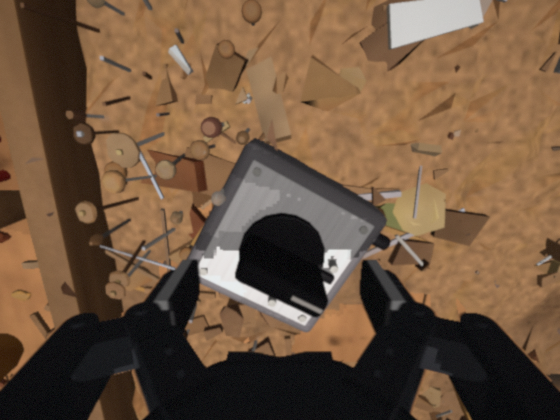

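The wing at (285,272) has sprung back parallel to the box edge, with no finger touching it. I'll raise straight up, then go to the handle.

Request:
{"name": "arm_command", "arguments": {"commands": [{"fingers":0,"x":-20,"y":0,"z":0,"spin":0},{"fingers":0,"x":-35,"y":0,"z":0,"spin":0},{"fingers":0,"x":-35,"y":0,"z":0,"spin":0},{"fingers":0,"x":-25,"y":0,"z":0,"spin":-8.5},{"fingers":0,"x":0,"y":0,"z":0,"spin":-8.5}]}}

```text
t: 6.95
tcp_pos: [0.5042, -0.117, 0.1844]
tcp_rot: [-0.117, 0.695, 0.114, 0.7]
contact_force: [0.6, 0.4, -0.1]
opening: 0.0858
```

Request:
{"name": "arm_command", "arguments": {"commands": [{"fingers":0,"x":0,"y":0,"z":0,"spin":-8.5},{"fingers":0,"x":0,"y":0,"z":0,"spin":-8.5},{"fingers":0,"x":0,"y":0,"z":0,"spin":-8.5},{"fingers":0,"x":0,"y":0,"z":0,"spin":-8.5},{"fingers":0,"x":0,"y":0,"z":0,"spin":-8.5}]}}

```text
t: 7.45
tcp_pos: [0.5013, -0.1161, 0.1802]
tcp_rot: [-0.361, 0.608, 0.361, 0.608]
contact_force: [-0.7, 0.0, -0.5]
opening: 0.0853
```

Request:
{"name": "arm_command", "arguments": {"commands": [{"fingers":0,"x":0,"y":0,"z":0,"spin":-8.5},{"fingers":0,"x":0,"y":0,"z":0,"spin":-7.5},{"fingers":0,"x":0,"y":0,"z":0,"spin":0},{"fingers":0,"x":0,"y":0,"z":0,"spin":0},{"fingers":0,"x":0,"y":0,"z":0,"spin":0}]}}

```text
t: 7.95
tcp_pos: [0.5015, -0.116, 0.1803]
tcp_rot: [-0.44, 0.554, 0.44, 0.554]
contact_force: [-0.3, 0.3, 0.3]
opening: 0.0854
```

```bash
python3 - <<'E'
from h import *
rel([.502,.1575,.18],77)
s,f=grab('top','t6');im=f['img'][:,:,::-1]
cv2.imwrite('pics/t6z.png',cv2.resize(im[200:310,130:420],None,fx=2.7,fy=2.7,interpolation=cv2.INTER_CUBIC))
E
```

```text
t 7.95 tcp [ 0.5015 -0.116   0.1803] tool delta mm [  0.3  61.6 266.5] F [-0.3  0.3  0.3] T [-0.04 -0.02  0.03] open 0.0854 q [-0.309  0.27   1.703 -0.     1.168 -1.651]
x axis [-0. -0. -1.] jaw deg 76.86
spin needed -0.14 or 179.8645542442085
```

View pics/t6z.png

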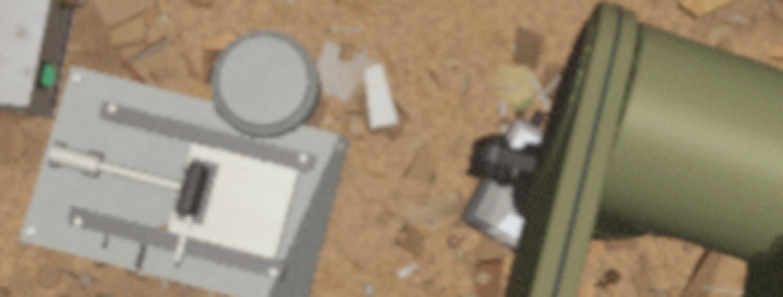

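The shutter is closed, with its handle at zoom pixel (195,187). The arm covers the start box in this view. Moving to above the handle.

Request:
{"name": "arm_command", "arguments": {"commands": [{"fingers":0,"x":0,"y":5,"z":20,"spin":0},{"fingers":0,"x":0,"y":10,"z":45,"spin":0},{"fingers":0,"x":0,"y":10,"z":45,"spin":0},{"fingers":0,"x":0,"y":10,"z":45,"spin":0},{"fingers":0,"x":0,"y":10,"z":45,"spin":0}]}}

```text
t: 8.5
tcp_pos: [0.5026, 0.0907, 0.1804]
tcp_rot: [-0.44, 0.554, 0.44, 0.554]
contact_force: [0.7, 0.3, -0.1]
opening: 0.0855
```

Request:
{"name": "arm_command", "arguments": {"commands": [{"fingers":0,"x":0,"y":10,"z":40,"spin":0},{"fingers":0,"x":0,"y":6.6,"z":26.5,"spin":0},{"fingers":0,"x":0,"y":0,"z":0,"spin":0},{"fingers":0,"x":0,"y":0,"z":0,"spin":0},{"fingers":0,"x":0,"y":0,"z":0,"spin":0}]}}

```text
t: 9.0
tcp_pos: [0.5014, 0.1568, 0.1802]
tcp_rot: [-0.44, 0.554, 0.44, 0.553]
contact_force: [-0.8, -0.3, -0.1]
opening: 0.0853
```

```bash
python3 - <<'E'
from h import *
rel([.502,.1575,.07],77)
s,f=grab('wrist','w7')
P=cloud(s,f).reshape(-1,3);d=np.hypot(P[:,0]-.502,P[:,1]-.1575)
q=P[(d<.04)&(P[:,2]>.075)&(P[:,2]<.107)]
print(len(q),cv2.minAreaRect((q[:,:2]*1000).astype(np.float32)),q[:,2].max())
s,f=grab('top','t7');im=f['img'][:,:,::-1]
cv2.imwrite('pics/t7z.png',cv2.resize(im[200:310,250:420],None,fx=4,fy=4,interpolation=cv2.INTER_CUBIC))
E
```

```text
t 9.0 tcp [0.5014 0.1568 0.1802] tool delta mm [110.2  -0.5   0.9] F [-0.8 -0.3 -0.1] T [ 0.   -0.05  0.03] open 0.0853 q [ 2.230e-01  2.840e-01  1.682e+00 -1.000e-03  1.176e+00 -1.120e+00]
x axis [-0.    -0.001 -1.   ] jaw deg 76.95
spin needed -0.05 or 179.94525900275198
767 ((501.7334289550781, 158.0115203857422), (11.956077575683594, 39.30370330810547), 76.50554656982422) 0.10303766292303845
```

View pics/w7.png

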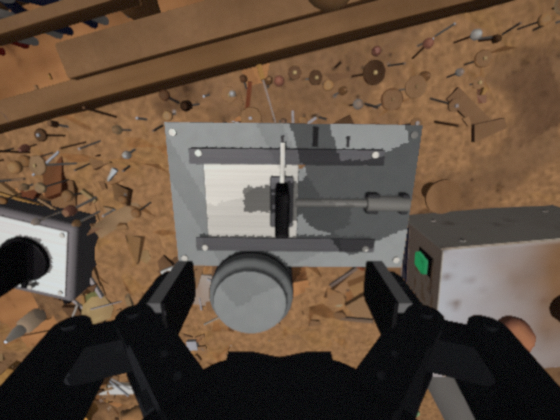

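View pics/t7z.png

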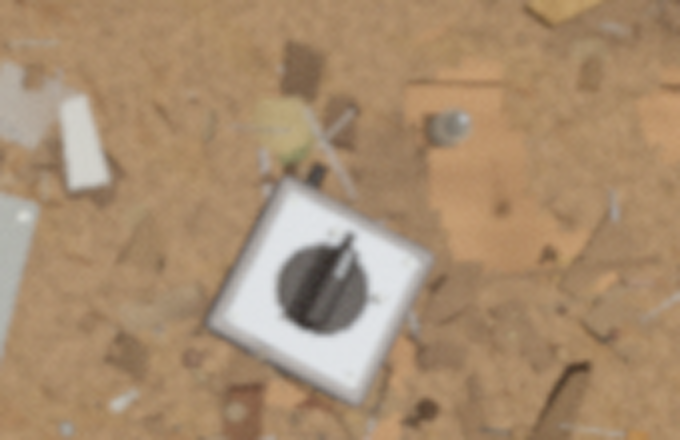

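The knob is back at rest with its nose up-right, exactly as at the start, and the bottle is unmoved at zoom pixel (450,127). Handle measured at (0.5017, 0.158), 39 x 12 mm. Descending.

Request:
{"name": "arm_command", "arguments": {"commands": [{"fingers":0,"x":20,"y":0,"z":1.3,"spin":0},{"fingers":0,"x":30,"y":0,"z":0,"spin":0},{"fingers":0,"x":30,"y":0,"z":0,"spin":0},{"fingers":0,"x":20,"y":0,"z":0,"spin":0},{"fingers":0,"x":9,"y":0,"z":0,"spin":0}]}}

```text
t: 9.6
tcp_pos: [0.5005, 0.1574, 0.0695]
tcp_rot: [-0.439, 0.555, 0.44, 0.553]
contact_force: [-1.3, -0.4, 0.9]
opening: 0.0856
```

Request:
{"name": "arm_command", "arguments": {"commands": [{"fingers":0,"x":0,"y":0,"z":0,"spin":0},{"fingers":0,"x":0,"y":0,"z":0,"spin":0},{"fingers":0.3,"x":0,"y":0,"z":0,"spin":0},{"fingers":0.4,"x":0,"y":0,"z":0,"spin":0},{"fingers":0.5,"x":0,"y":0,"z":0,"spin":0}]}}

```text
t: 10.1
tcp_pos: [0.5024, 0.1591, 0.0722]
tcp_rot: [-0.44, 0.553, 0.44, 0.554]
contact_force: [0.6, -0.2, -0.4]
opening: 0.0443
```

```bash
python3 - <<'E'
from h import *
rel([.5017,.158,.07],77)
s,f=grab('wrist','w8')
E
```

```text
t 10.1 tcp [0.5024 0.1591 0.0722] tool delta mm [ 2.2  0.4 -1.2] F [ 0.6 -0.2 -0.4] T [ 0.01 -0.01  0.03] open 0.0443 q [ 0.226  0.415  1.811  0.     0.914 -1.117]
x axis [ 0.002  0.    -1.   ] jaw deg 77.0
spin needed -0.0 or 179.99742973828734
```

View pics/w8.png

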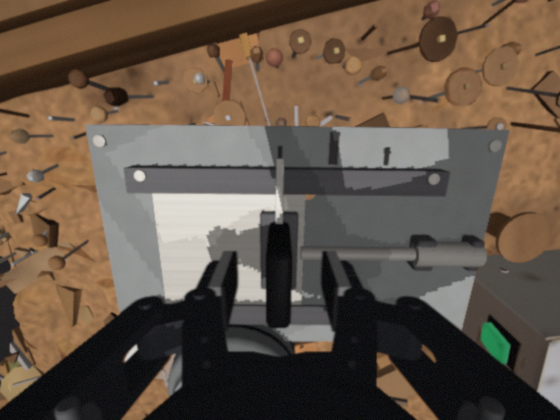

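The fingers (225 and 335) are centred on the handle (279). Closing.

Request:
{"name": "arm_command", "arguments": {"commands": [{"fingers":0.7,"x":0,"y":0,"z":-0.5,"spin":0},{"fingers":0.85,"x":0,"y":0,"z":0,"spin":0},{"fingers":1,"x":0,"y":0,"z":0,"spin":0},{"fingers":1,"x":0,"y":0,"z":0,"spin":0},{"fingers":1,"x":0,"y":0,"z":0,"spin":0}], "newtons": 60}}

```text
t: 10.65
tcp_pos: [0.5018, 0.1587, 0.0716]
tcp_rot: [-0.44, 0.553, 0.44, 0.554]
contact_force: [-1.7, 1.9, 4.1]
opening: 0.0113
```

```bash
python3 - <<'E'
from h import *
rel([.5017,.158,.07],77)
E
```

```text
t 10.65 tcp [0.5018 0.1587 0.0716] tool delta mm [ 1.6 -0.1 -0.7] F [-1.7  1.9  4.1] T [ 0.2   0.18 -0.46] open 0.0113 q [ 2.260e-01  4.160e-01  1.812e+00  1.000e-03  9.140e-01 -1.118e+00]
x axis [ 0.     0.001 -1.   ] jaw deg 76.95
spin needed -0.05 or 179.95220742018174
```

Request:
{"name": "arm_command", "arguments": {"commands": [{"fingers":1,"x":0,"y":0,"z":3,"spin":0},{"fingers":1,"x":0,"y":0,"z":6,"spin":0},{"fingers":1,"x":0,"y":0,"z":6,"spin":0},{"fingers":1,"x":0,"y":0,"z":6,"spin":0},{"fingers":1,"x":0,"y":0,"z":4,"spin":0}]}}

```text
t: 11.15
tcp_pos: [0.5071, 0.1808, 0.0716]
tcp_rot: [-0.441, 0.554, 0.439, 0.552]
contact_force: [-0.9, -7.2, 7.0]
opening: 0.0111
```

Request:
{"name": "arm_command", "arguments": {"commands": [{"fingers":1,"x":0,"y":0,"z":0,"spin":0},{"fingers":1,"x":0,"y":0,"z":0,"spin":0},{"fingers":1,"x":0,"y":0,"z":0,"spin":0},{"fingers":1,"x":0,"y":0,"z":0,"spin":0},{"fingers":1,"x":0,"y":0,"z":0,"spin":0}]}}

```text
t: 11.65
tcp_pos: [0.507, 0.1805, 0.0716]
tcp_rot: [-0.441, 0.554, 0.439, 0.552]
contact_force: [-1.9, -8.0, 6.6]
opening: 0.0112
```

```bash
python3 - <<'E'
from h import *
p=np.array([.5018,.1587,.0716]);rel(p+.03*np.array([np.cos(np.radians(76.95)),np.sin(np.radians(76.95)),0]),77)
s,f=grab('wrist','w9');im=f['img'][:,:,::-1]
cv2.imwrite('pics/w9z.png',cv2.resize(im[100:350,80:500],None,fx=1.9,fy=1.9,interpolation=cv2.INTER_CUBIC))
E
```

```text
t 11.65 tcp [0.507  0.1805 0.0716] tool delta mm [-0.1  0.1  7.6] F [-1.9 -8.   6.6] T [-0.88  0.19 -0.45] open 0.0112 q [ 0.266  0.43   1.784 -0.004  0.929 -1.076]
x axis [-0.001 -0.004 -1.   ] jaw deg 77.01
spin needed 0.01 or -179.98500453966915
```

View pics/w9z.png

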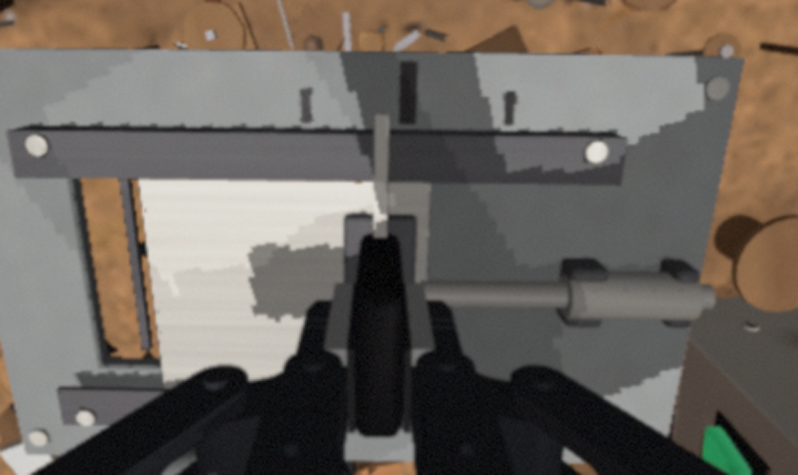

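The pointer is at x=381, against marks at 307, 408 and 510 (about 30 mm apart). That leaves about 7.5–8 mm, which agrees with the TCP reading.

Request:
{"name": "arm_command", "arguments": {"commands": [{"fingers":1,"x":0,"y":0,"z":3,"spin":0},{"fingers":1,"x":0,"y":0,"z":3,"spin":0},{"fingers":1,"x":0,"y":0,"z":1.5,"spin":0},{"fingers":1,"x":0,"y":0,"z":0,"spin":0},{"fingers":1,"x":0,"y":0,"z":0,"spin":0}]}}

```text
t: 12.2
tcp_pos: [0.5087, 0.1875, 0.0716]
tcp_rot: [-0.441, 0.554, 0.439, 0.552]
contact_force: [-0.7, -9.2, 6.9]
opening: 0.011
```

```bash
python3 - <<'E'
from h import *
p=np.array([.5018,.1587,.0716]);rel(p+.03*np.array([np.cos(np.radians(76.95)),np.sin(np.radians(76.95)),0]),77)
s,f=grab('wrist','w10');im=f['img'][:,:,::-1]
cv2.imwrite('pics/w10z.png',cv2.resize(im[100:230,200:380],None,fx=4.4,fy=4.4,interpolation=cv2.INTER_CUBIC))
s,f=grab('top','t10');im=f['img'][:,:,::-1]
cv2.imwrite('pics/t10z.png',cv2.resize(im[220:320,130:265],None,fx=5.9,fy=5.9,interpolation=cv2.INTER_CUBIC))
E
```

```text
t 12.2 tcp [0.5087 0.1875 0.0716] tool delta mm [-0.   0.2  0.4] F [-0.7 -9.2  6.9] T [-1.14  0.12 -0.47] open 0.011 q [ 0.278  0.434  1.775 -0.005  0.934 -1.064]
x axis [-0.001 -0.004 -1.   ] jaw deg 77.03
spin needed 0.03 or -179.9728921859222
```

View pics/w10z.png

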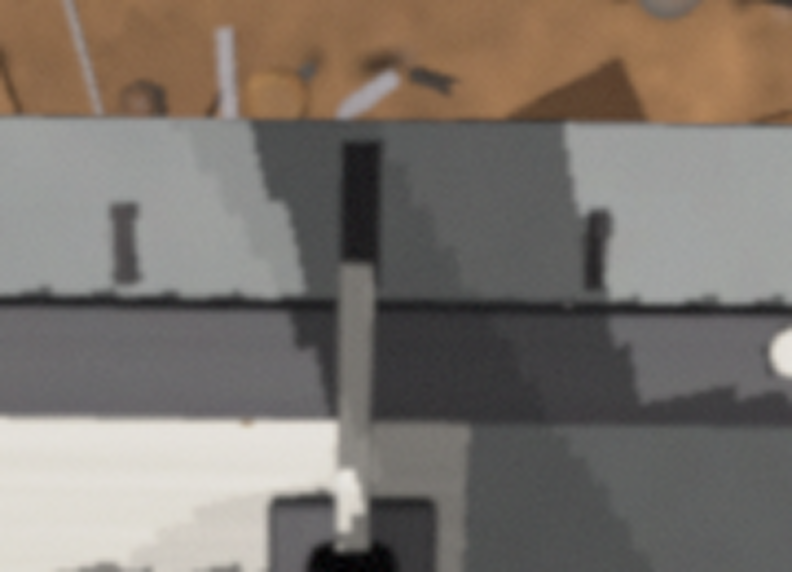

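View pics/t10z.png

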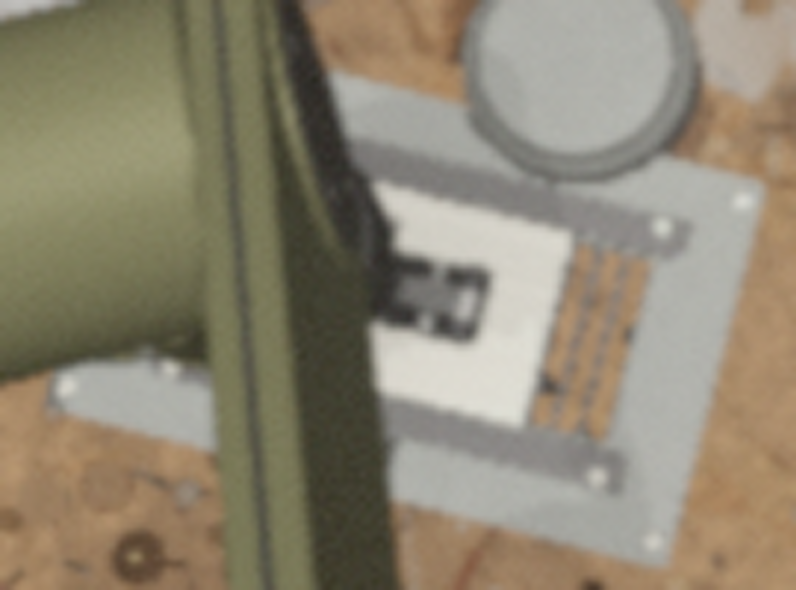

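The pointer tip (zoom 358) lies on the thick middle mark (361), and the TCP agrees to 0.4 mm. One settling call next, then a last check with the side view.

Request:
{"name": "arm_command", "arguments": {"commands": [{"fingers":1,"x":0,"y":0,"z":0.3,"spin":0},{"fingers":1,"x":0,"y":0,"z":0,"spin":0},{"fingers":1,"x":0,"y":0,"z":0,"spin":0},{"fingers":1,"x":0,"y":0,"z":0,"spin":0},{"fingers":1,"x":0,"y":0,"z":0,"spin":0}]}}

```text
t: 12.8
tcp_pos: [0.5087, 0.1876, 0.0716]
tcp_rot: [-0.441, 0.554, 0.439, 0.552]
contact_force: [-1.5, -10.1, 7.9]
opening: 0.0112
```

```bash
python3 - <<'E'
from h import *
p=np.array([.5018,.1587,.0716]);rel(p+.03*np.array([np.cos(np.radians(76.95)),np.sin(np.radians(76.95)),0]),77)
s,f=grab('wrist','w11');im=f['img'][:,:,::-1]
a=cv2.resize(im[100:230,200:380],(396,286),interpolation=cv2.INTER_CUBIC)
s,f=grab('side','s11');b=cv2.resize(f['img'][140:330,160:420,::-1],(396,286))
s0,f0=pickle.load(open('pics/side0.pkl','rb'));c=cv2.resize(f0['img'][140:330,160:420,::-1],(396,286))
cv2.imwrite('pics/z11.png',np.vstack([np.hstack([b,c]),np.hstack([a,a*0])]))
d=np.abs(f['img'].astype(int)-f0['img']).max(2)>40
print('changed px right/behind region x>235,y>200:',d[200:,235:].sum())
E
```

```text
t 12.8 tcp [0.5087 0.1876 0.0716] tool delta mm [-0.   0.2  0.3] F [ -1.5 -10.1   7.9] T [-1.17  0.08 -0.46] open 0.0112 q [ 0.278  0.434  1.775 -0.005  0.934 -1.063]
x axis [-0.001 -0.004 -1.   ] jaw deg 77.02
spin needed 0.02 or -179.97584703278426
changed px right/behind region x>235,y>200: 0
```

View pics/z11.png

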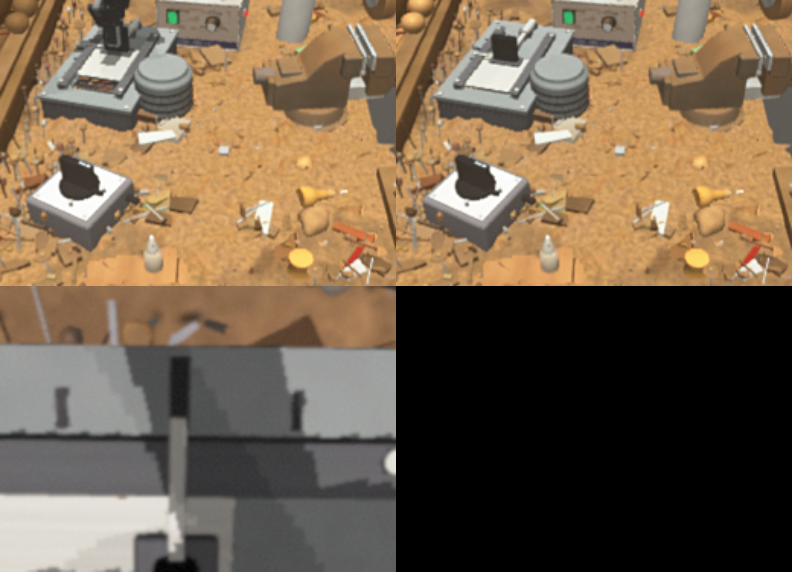

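The knob is at rest as it was at the start, the loose pieces are unchanged (0 changed pixels), and the pointer is on the middle mark. Handing in.

```bash
python3 -c "
from plant import env
print(env.hand_in())"
```

```text
the job is handed in; nothing more can be done
None
```

The job is handed in, with both steps done in the order asked, at about 13 s of the 58 s allowed. I have no verdict; handing in reports none.

- **Start knob:** I turned it about 60° clockwise until the torque jumped from 0.14 to 1.0 N m at the stop. I then opened the jaws, and it sprang back by itself. The wrist, top and side pictures show it back at rest.
- **Shutter:** I slid it open by the handle and it is still gripped at 60 N. The pointer is on the thick middle mark, and travel by the arm's own reading is 29.7 mm of the 30 mm wanted. The pull along the slide is about 10 N, against the stated 9 N or so at half way. It never went past half way.
- **Bottle and carvings:** the side view shows no changed pixels in the part of the bench behind the start box, compared with the start. That part includes the bottle. I did not locate the two carvings individually.

One slip: my first three move calls were refused because the rows lacked some keys, and nothing moved. No check failed. The only disagreement was small: a rough first look put the remaining slide at 8 mm, against 7.6 mm by the arm.

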